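Show a bearing ball to the inspection camera, then its next quarter

TASK

Pick up the shallow steel pan by its handle with the loose ball lying in it, and hold it level in front of the inspection camera with the ball at the camera's focus point and the handle pointing straight away from the camera; keep still there for a second for the first picture. Then turn the pan a quarter turn on the spot, either way, so that the ball stays in focus and the handle points square across the camera's line of sight, and finish while still holding it there, level and still, for the second picture. The ball must lie in the middle of the pan for both pictures and never run up to the rim; do not touch the camera or its stand, and leave the case, the bottle and the tweezers where they are.

Things in the scene. Friction and masses are not known exactly. Their poses are not given: they have to be found in the camera images.
- pan: Shallow stainless pan, 200 g (may differ by a fifth), standing on the bench. Origin: centre of its flat underside. z up; the handle points along its -x. Dish: outer diameter 117 mm at the rim, rim top 28 mm above the underside, inside hollowed as part of a sphere of 80 mm radius (44 mm from the middle it is 13 mm higher than in the middle, then a steeper rim), floor 5 mm thick in the middle, flat foot 66 mm across.
- pan_grip (a point): Where to grip the pan's handle: on the axis of the straight black handle bar, 120 mm from the middle of the dish along the pan's -x and 36 mm above the underside. The bar is 16 mm wide (across, y), 14 mm tall, level, and runs from 75 to 170 mm from the dish's middle. Axes as the pan's (-x points outward along the handle).
- pan_middle (a point): Point over the middle of the dish where the centre of the ball is when it lies in the middle: 19 mm above the pan's underside, 17 mm lower than the handle's axis. Axes as the pan's (z up).
- ball_center (a point): Centre of the loose black ceramic bearing ball, 28 mm diameter, 37 g, lying in the pan from the start. Its axes turn as it rolls.
- camera: Inspection camera on a heavy pillar stand fixed to the bench: grey camera body, black lens and ring light (68 mm diameter) looking slantwise down, 30 degrees below level. Origin: on the bench plumb below the focus point. Its +x points level from there towards the camera (the lens looks along its -x and down); z up. The foot plate covers x 170 to 320 mm, y -80 to 80 mm, and is 16 mm thick; the pillar stands at x 252 mm, 304 mm tall.
- focus (a point): Focus point of the camera, in free air: 105 mm in front of the lens glass along the lens's axis, 160 mm above the bench. The centre of the ball belongs here for both pictures. Axes as camera.
- lens (a point): Centre of the front glass of the lens and ring light, 91 mm towards the camera from the focus point and 212 mm above the bench. The lowest edge of the ring light is 183 mm above the bench, 108 mm from the focus point.
- case: Closed wooden ball case with brass clasp, 120 x 85 mm, 35 mm tall, loose on the bench; origin under its centre. To be left alone.
- bottle: Small amber glass bottle with white cap, 42 mm diameter, 85 mm tall, loose on the bench; origin under its centre. To be left alone.
- tweezers: Steel tweezers, 130 mm long along their x, 8 mm tall, loose on the bench; origin under the middle. To be left alone.

How it is judged:
By the outcome, as a careful person would: the job done as asked, in the order asked, and still so for the second after the job is handed in, while the arm keeps its last pose, push and grip.
It also fails if it takes over 59 s, if anything falls off the work surface, if the arm or the gripper's body presses on something with over 40 N, if the wrist force passes 120 N, or if a joint passes its speed limit or range.

ROBOT

A 6-joint arm with a two-finger parallel gripper is mounted at the origin on the work surface. World frame = base frame: x ahead of the robot, y to its left, z up, the work surface at z = 0. Lengths are in m, angles in rad, forces in N, time in s.
With the tool pointing down it reaches from about 0.275 to 0.875 m from the base axis. Payload 12.5 kg.
Tool frame: the origin (TCP) lies at the very end of the fingers, on their centre line; the grasp point (between the pads) lies 19 mm behind it; x points along the fingers, y is the direction in which the jaws open and shut, and the axes are right-handed (so a half turn about x gives the same grasp; the last joint's range is limited). The gripper opens to 85 mm and grips with 20 to 120 N. Pads are 22 mm wide; open, the fingers measure 114 mm over their backs; the gripper's body (76 mm by 85 mm) begins 54 mm behind the grasp point. The pads swing forward as they close: fully open they stand 13 mm farther back than shut.
Start: joints at [-1.35, 0.351, 1.652, -0, 1.139, -0.085], TCP at [0.166, -0.524, 0.231] pointing down, gripper open.
Joint ranges: [-2.75, 2.75], [-0.79, 2.1], [0.01, 2.65], [-1.57, 4.71], [0.07, 3.14], [-2.87, 2.87]. Speed limits (rad/s): [2.22, 2.22, 2.79, 3.14, 3.14, 3.14].

INTERFACE

Orientations are given as a 3x3 rotation matrix whose columns are the frame's x, y, z axes.
In Python, from bench import manip gives the robot as it stands. Calls block until the motion is done:
- manip.move_ptp(position, orientation): joint-space move of the TCP to a pose.
- manip.move_l(position, attitude=None, max_speed=0.15): straight line of the TCP; attitude=None keeps the orientation; max_speed is the mean speed in m/s.
- manip.move_j(angles): joint-space move.
- manip.set_gripper(opening, effort=None): opening from 0.0 (shut) to 1.0 (fully open); effort is the grip in N (None keeps the last); returns when the fingers have stopped.
- manip.dwell(seconds).
- manip.inverse_kinematics(position, orientation): joint angles nearest the present ones, or None.
- manip.grab_frame(name): name is "scene" or "top" or "wrist"; returns (picture, depth): 420x560x3 uint8, red, green, blue; 420x560 float32, m along the optical axis (not along the pixel's ray), 0 where there is no reading.
- manip.get_calibration(name): a dict with "camera_matrix" (3x3 intrinsics, pixels), "R" (3x3) and "t" (3): a world point X has camera coordinates R X + t. Camera axes: x right, y down, z forward; pixel columns grow to the right and rows downward; lengths in m; the calibration is good to about 2 mm. A picture is of the moment at which its call begins: read the wrist's pose just before it. get_calibration takes no time and is no camera call; for the wrist camera it gives the pose at the moment of the call.
A pose or a line that the arm cannot do raises manip.Unreachable and nothing moves.
- manip.sign_off(): hands the job in, once; it reports no verdict.
Trained networks look in the newest picture that a camera, given by its name, has taken for a name from the list of things; names that differ only in an ending like _2 or _b are one class to them, and where a whole thing is asked for, a point or a joint stands for the part that bears it (a point fixed in the world has none). Each returns a list of dicts, best first, with "confidence" (0 to 1); they miss things now and then, are a little off and sometimes report something else, mostly with a low value. They report only what shows in the picture. A call takes as long as a camera call.
- manip.look_for(camera, name): "at" ([x, y, z] in m, in world coordinates, good to about 4 mm: the middle of the surface that is visible of it).
Readings, each from a call of its own:
- manip.current_time(): time.
- manip.current_qpos(): joint angles.
- manip.current_joint_vel(): joint speeds.
- manip.current_joint_torque(): joint torques, N m.
- manip.current_ee_pos(): TCP position.
- manip.current_tcp_rot(): TCP orientation.
- manip.current_force(): force on the tool from outside, world axes, zero at the start.
- manip.current_ft_torque(): the same for the moment, N m.
- manip.current_grip_width(): opening from 0.0 (shut) to 1.0 (fully open).
Only numpy, scipy, OpenCV 4.12 (cv2) and the standard library are available. Lean on these libraries where they do the work, as an engineer would, in place of code of your own. Each camera call takes 0.05 s, during which the arm holds its last target.

## Working session

There is one attempt and no reset: what is moved stays moved. The work goes in short steps, each a Python script; the robot and the scene stay as the last script left them, time stands still between calls to the robot, and variables do not carry over. Pictures are saved under pics/ and viewed, and the job is handed in when it is done.

```bash
ls; mkdir -p pics
python3 - <<'E'
from bench import manip
import cv2,numpy as np
print(manip.current_time())
for c in ["scene","top"]:
    im,d=manip.grab_frame(c)
    cv2.imwrite(f"pics/{c}0.png",im[:,:,::-1]); np.savez(f"{c}0.npz",im=im,d=d,**manip.get_calibration(c))
    for n in ["pan","pan_grip","ball_center","camera","lens","case","bottle","tweezers"]:
        print(c,n,[(np.round(r["at"],3),round(r["confidence"],2)) for r in manip.look_for(c,n)[:3]])
print(manip.current_time(), manip.current_tcp_rot())
E
```

```text
pics
0.0
scene pan [(array([0.543, 0.25 , 0.021]), 0.67)]
scene pan_grip [(array([0.542, 0.253, 0.019]), 0.69)]
scene ball_center [(array([0.568, 0.244, 0.027]), 0.45)]
scene camera [(array([ 0.77 , -0.004,  0.07 ]), 0.9)]
scene lens [(array([ 0.768, -0.004,  0.066]), 0.93)]
scene case [(array([ 0.586, -0.214,  0.031]), 0.63)]
scene bottle [(array([ 0.77 , -0.004,  0.07 ]), 0.56)]
scene tweezers [(array([0.461, 0.02 , 0.005]), 0.45)]
top pan [(array([0.557, 0.259, 0.024]), 0.89)]
top pan_grip [(array([0.555, 0.255, 0.018]), 0.68)]
top ball_center [(array([0.56 , 0.244, 0.028]), 0.54)]
top camera [(array([ 0.73 , -0.012,  0.214]), 0.75)]
top lens [(array([ 0.731, -0.011,  0.21 ]), 0.72)]
top case [(array([ 0.576, -0.23 ,  0.033]), 0.71)]
top bottle [(array([ 0.684, -0.299,  0.054]), 0.69), (array([ 0.729, -0.013,  0.213]), 0.43)]
top tweezers [(array([0.456, 0.017, 0.01 ]), 0.4)]
0.9 [[-1.79139911e-05  3.01025756e-01 -9.53616010e-01]
 [ 5.06539581e-05 -9.53616008e-01 -3.01025756e-01]
 [-9.99999999e-01 -5.36969982e-05  1.83492271e-06]]
```

View pics/scene0.png

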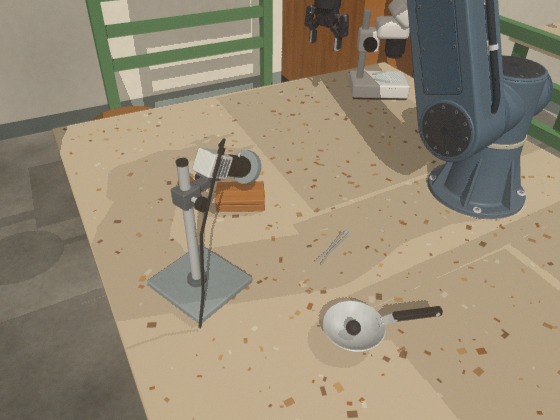

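View pics/top0.png

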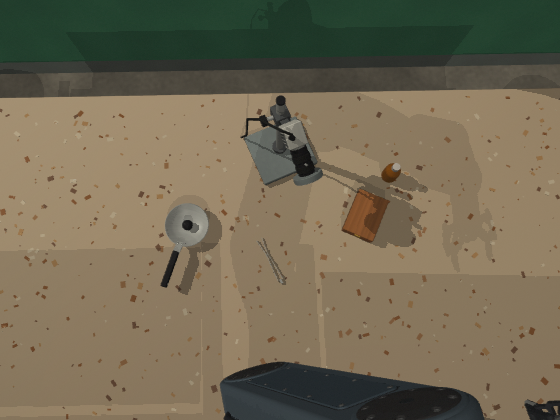

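```bash
cat > h.py <<'E'
import numpy as np,cv2
def cloud(f):
    z=np.load(f); d=z['d']; K=z['camera_matrix']; v,u=np.mgrid[:d.shape[0],:d.shape[1]]
    X=np.stack([(u-K[0,2])/K[0,0]*d,(v-K[1,2])/K[1,1]*d,d],-1)
    return (X-z['t'])@z['R'], z['im'], d
E
python3 - <<'E'
from h import *
for c in ["top","scene"]:
    P,im,d=cloud(c+"0.npz"); x,y,z=P[...,0],P[...,1],P[...,2]; g=im.astype(float).mean(-1)
    ok=d>0
    tab=ok&(z<.03)&(x>.3)&(x<.9)&(abs(y)<.5); print(c,"table z",np.median(z[tab]))
    m=ok&(z>.009)&(z<.024)&(x>.62)&(x<.95)&(abs(y+.0)<.15)
    n,l,s,ce=cv2.connectedComponentsWithStats(m.astype(np.uint8)); k=1+np.argmax(s[1:,4]); 
    Q=P[l==k][:,:2]; print("plate",len(Q),P[l==k][:,2].mean(),cv2.minAreaRect((Q*1000).astype(np.float32)), )
    print(cv2.boxPoints(cv2.minAreaRect((Q*1000).astype(np.float32))).round())
    m=ok&(z>.05)&(z<.33)&(x>.6)&(x<1)&(abs(y)<.15)
    for lo in np.arange(.05,.33,.03):
        q=P[m&(z>lo)&(z<lo+.03)]
        if len(q): print(round(lo,2),len(q),q.mean(0).round(3),q.min(0).round(3),q.max(0).round(3))
    # pan rim & handle
    R=ok&(x>.35)&(x<.7)&(y>.12)&(y<.4)&(z>.012)
    hb=R&(z>.03)&(g<70)
    q=P[hb]; print("handle",len(q),q.mean(0),np.ptp(q[:,:2],axis=0)); r=cv2.minAreaRect((q[:,:2]*1000).astype(np.float32)); print(r)
    q=P[R&(z>.022)&(z<.032)&(g>70)]; print("rim",len(q),q[:,2].mean(),cv2.minEnclosingCircle((q[:,:2]*1000).astype(np.float32)))
    bl=R&(g<60)&(z<.06)&(np.hypot(x-.56,y-.245)<.03); q=P[bl]; print("ball",len(q),q.mean(0),q[:,2].max(), q.min(0),q.max(0))
E
```

```text
top table z 0.0006899331657163625
plate 1625 0.016434106171985007 ((758.8937377929688, 16.226852416992188), (150.69891357421875, 101.86426544189453), 22.368633270263672)
[[670.  35.]
 [709. -60.]
 [848.  -2.]
 [809.  92.]]
0.05 33 [0.774 0.01  0.065] [ 0.767 -0.015  0.051] [0.798 0.087 0.079]
0.08 35 [0.774 0.013 0.094] [ 0.767 -0.015  0.08 ] [0.79  0.079 0.11 ]
0.11 30 [0.773 0.015 0.125] [ 0.767 -0.012  0.111] [0.788 0.077 0.14 ]
0.14 18 [0.776 0.031 0.152] [ 0.768 -0.006  0.142] [0.785 0.075 0.168]
0.17 12 [0.745 0.037 0.19 ] [ 0.642 -0.045  0.176] [0.781 0.073 0.2  ]
0.2 103 [ 0.67  -0.035  0.222] [ 0.61  -0.099  0.202] [0.785 0.071 0.23 ]
0.23 984 [ 0.687 -0.038  0.245] [ 0.609 -0.096  0.23 ] [0.795 0.062 0.26 ]
0.26 545 [ 0.706 -0.034  0.276] [ 0.648 -0.064  0.26 ] [0.774 0.054 0.29 ]
0.29 325 [ 0.734 -0.019  0.3  ] [ 0.691 -0.055  0.29 ] [0.789 0.046 0.32 ]
0.32 64 [0.709 0.006 0.324] [ 0.697 -0.018  0.32 ] [0.727 0.037 0.33 ]
handle 290 [0.4608848  0.27480123 0.04107141] [0.16856821 0.0686022 ]
((486.0184326171875, 265.771484375), (20.033771514892578, 178.75234985351562), 71.
[... 895 characters left out ...]
4 0.073 0.23 ]
0.23 1487 [ 0.724 -0.014  0.243] [ 0.612 -0.093  0.23 ] [0.804 0.065 0.26 ]
0.26 848 [ 0.738 -0.011  0.275] [ 0.675 -0.061  0.26 ] [0.79  0.056 0.29 ]
0.29 370 [ 0.746 -0.003  0.3  ] [ 0.693 -0.048  0.29 ] [0.79  0.046 0.32 ]
0.32 46 [0.71  0.006 0.323] [ 0.699 -0.008  0.32 ] [0.724 0.026 0.327]
handle 436 [0.45864989 0.2801966  0.04004997] [0.1685668  0.06599683]
((489.73138427734375, 268.9203186035156), (16.855304718017578, 177.4583282470703), 71.883544921875)
rim 836 0.025965909556627288 ((513.818359375, 263.8382263183594), 113.49008178710938)
ball 3 [0.57480386 0.2380262  0.02741543] 0.031418606784374865 [0.57261377 0.23558182 0.02435371] [0.57727637 0.24003106 0.03141861]
```

Run:
```python
import cv2
a=cv2.imread("pics/top0.png"); cv2.imwrite("pics/top0c.png",cv2.resize(a[85:300,150:420],None,fx=2.9,fy=2.75,interpolation=2))
```

```text
(no output)
```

View pics/top0c.png

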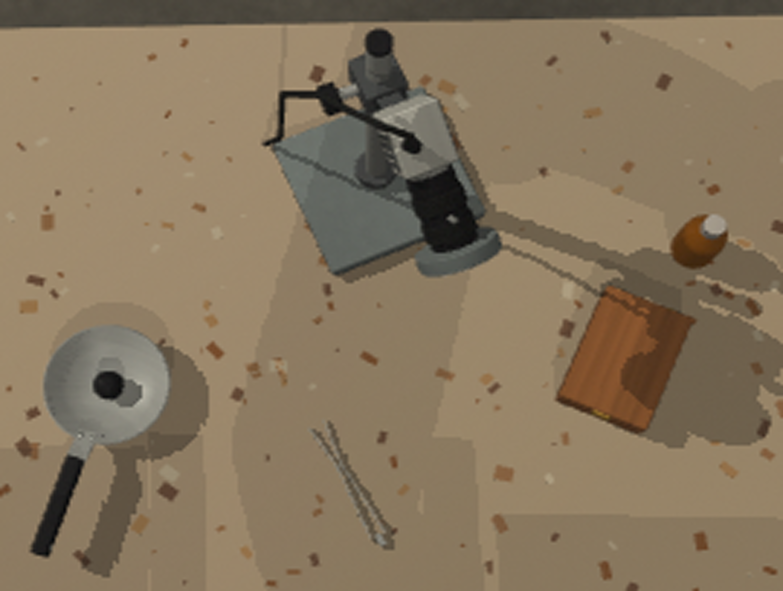

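Run:
```python
import cv2,numpy as np
a=cv2.imread("pics/scene0.png"); cv2.imwrite("pics/scene0c.png",cv2.resize(a[130:330,140:280],None,fx=4,fy=3,interpolation=2))
cv2.imwrite("pics/scene0d.png",cv2.resize(a[290:360,310:450],None,fx=5,fy=5,interpolation=2))
from bench import manip
c=manip.get_calibration("wrist"); R=c["R"];t=c["t"]; print(c["camera_matrix"]); Rt=manip.current_tcp_rot();p=manip.current_ee_pos()
print("cam pos in tool",Rt.T@(-R.T@t-p)); print("cam axes in tool\n",(Rt.T@R.T).round(3))
```

```text
[[344.93739296   0.         278.03214895]
 [  0.         344.93739296 209.8216617 ]
 [  0.           0.           1.        ]]
cam pos in tool [-0.14315248 -0.0007003  -0.07509497]
cam axes in tool
 [[ 0.002 -0.294  0.956]
 [ 1.    -0.    -0.002]
 [ 0.001  0.956  0.294]]
```

View pics/scene0c.png

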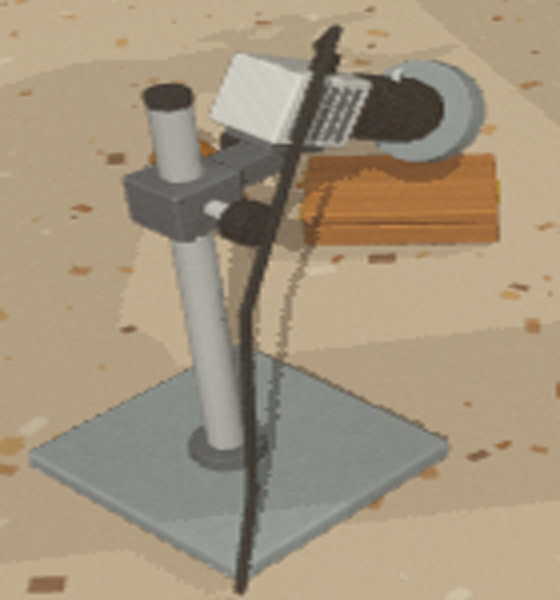

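View pics/scene0d.png

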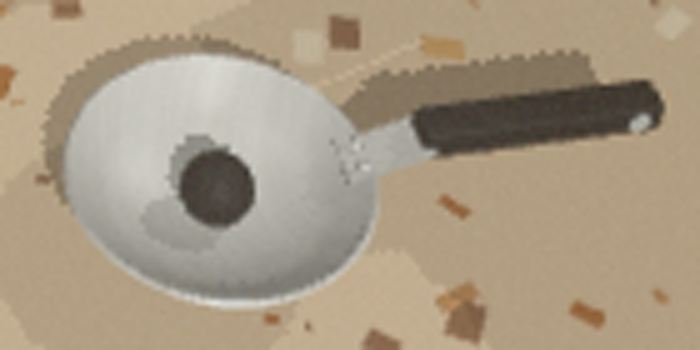

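Run:
```python
from h import *
from scipy.optimize import least_squares
Z={c:np.load(c+"0.npz") for c in ["top","scene"]}
def proj(c,X):
    z=Z[c]; q=X@z['R'].T+z['t']; q=q@z['camera_matrix'].T; return q[:,:2]/q[:,2:]
# obs: camera, model pt (camera frame), pixel
T=lambda x,y:(150+(x+.5)/2.9-.5,85+(y+.5)/2.75-.5)
S=lambda x,y:(140+(x+.5)/4-.5,130+(y+.5)/3-.5)
obs=[("top",(.170,.08,.016),T(272,143)),("top",(.170,-.08,.016),T(333,272)),("top",(.32,-.08,.016),T(435,90)) if 0 else ("top",(.252,0,.304),T(379,40)),
("scene",(.32,.08,.016),S(30,455)),("scene",(.17,.08,.016),S(240,573)),("scene",(.17,-.08,.016),S(447,440)),("scene",(.252,0,.304),S(168,96))]
def W(p,m):
    c,s=np.cos(p[2]),np.sin(p[2]); m=np.array(m); return np.array([p[0]+c*m[0]-s*m[1],p[1]+s*m[0]+c*m[1],m[2]])
for use in (["top"],["scene"],["top","scene"]):
    O=[o for o in obs if o[0] in use]
    f=lambda p:np.concatenate([proj(o[0],W(p,o[1])[None])[0]-o[2] for o in O])
    r=least_squares(f,[.55,-.1,.39]); print(use,r.x.round(4),np.degrees(r.x[2]).round(2)); print(f(r.x).reshape(-1,2).round(2).tolist())
    for c in use: print(c,"lens px",proj(c,W(r.x,(.091,0,.212))[None]).round(1))
# pan: rim fit + handle from depth, per cam
```

```text
['top'] [ 0.6736  0.2196 -1.1495] -65.86
[[-2.32, -2.21], [0.85, 1.07], [1.1, 0.81]]
top lens px [[217.5 146. ]]
['scene'] [ 0.6766  0.2204 -1.1695] -67.01
[[-1.34, 2.74], [-2.59, 1.08], [2.42, -1.69], [1.53, -3.23]]
scene lens px [[255.1 239.5]]
['top', 'scene'] [ 0.676   0.2204 -1.165 ] -66.75
[[-1.84, -2.37], [0.51, 1.29], [1.45, 1.35], [-1.49, 3.11], [-2.45, 1.3], [2.32, -1.67], [1.38, -3.06]]
top lens px [[217.4 145.6]]
scene lens px [[255.3 239.5]]
```

```bash
cat > fitcam.py <<'E'
from h import *
from scipy.optimize import least_squares
Z={c:np.load(c+"0.npz") for c in ["top","scene"]}
def proj(c,X):
    z=Z[c]; q=X@z['R'].T+z['t']; q=q@z['camera_matrix'].T; return q[:,:2]/q[:,2:]
def ray(c,px,h):
    z=Z[c]; d=z['R'].T@np.linalg.inv(z['camera_matrix'])@[*px,1]; o=-z['R'].T@z['t']; return o+d*(h-o[2])/d[2]
T=lambda x,y:(150+(x+.5)/2.9-.5,85+(y+.5)/2.75-.5)
S=lambda x,y:(140+(x+.5)/4-.5,130+(y+.5)/3-.5)
def W(p,m):
    c,s=np.cos(p[2]),np.sin(p[2]); m=np.array(m); return np.array([p[0]+c*m[0]-s*m[1],p[1]+s*m[0]+c*m[1],m[2]])
if __name__=="__main__":
    for n,p in (("L",(30,455)),("N",(240,573)),("R",(447,440))): print(n,ray("scene",S(*p),.016))
    obs=[("top",(.320,.08,.016),T(272,143)),("top",(.170,.08,.016),T(333,272)),("top",(.17,-.08,.016),T(485,215)),("top",(.252,0,.304),T(379,40)),
    ("scene",(.32,.08,.016),S(30,455)),("scene",(.17,.08,.016),S(240,573)),("scene",(.17,-.08,.016),S(447,440)),("scene",(.252,0,.304),S(168,96))]
    for use in (["top"],["scene"],["top","scene"]):
        O=[o for o in obs if o[0] in use]
        f=lambda p:np.concatenate([proj(o[0],W(p,o[1])[None])[0]-o[2] for o in O])
        r=least_squares(f,[.55,-.1,.39]); print(use,r.x.round(4),np.degrees(r.x[2]).round(2)); print(f(r.x).reshape(-1,2).round(2).tolist())
        for c in use: print(c,"lens px",proj(c,W(r.x,(.091,0,.212))[None]).round(1))
E
python3 fitcam.py
python3 - <<'E'
from fitcam import *
# pan: rim circle z=.028 R .0585, handle line at z~.043 top
for c in Z:
    P,im,d=cloud(c+"0.npz"); g=im.astype(float); hsv=cv2.cvtColor(im,cv2.COLOR_RGB2HSV)
    x,y,z=[P[...,i] for i in range(3)]
    m=(d>0)&(z>.015)&(z<.06)&(x>.35)&(x<.65)&(y>.15)&(y<.36)
    hb=m&(g.mean(-1)<75)&(z>.034)&(np.hypot(x-.557,y-.245)>.068)
    q=P[hb]; ctr=q[:,:2].mean(0); w,v=np.linalg.eigh(np.cov(q[:,:2].T)); ax=v[:,1]*np.sign(v[0,1]); pr=(q[:,:2]-ctr)@ax
    print(c,"handle n",len(q),ctr,"yaw",np.degrees(np.arctan2(ax[1],ax[0])),pr.min(),pr.max(),"z max",np.percentile(q[:,2],[50,95]), "mid",ctr+ax*(pr.min()+pr.max())/2,"disc ctr guess",ctr+ax*((pr.min()+pr.max())/2+.1225))
    rim=m&(np.abs(z-.0265)<.004)&(g.mean(-1)>75); q=P[rim]
    f=lambda p:np.hypot(q[:,0]-p[0],q[:,1]-p[1])-p[2]
    r=least_squares(f,[.557,.247,.057],loss='soft_l1',f_scale=.002); print("rim",r.x)
    f=lambda p:np.hypot(q[:,0]-p[0],q[:,1]-p[1])-.0575
    r=least_squares(f,[.557,.247],loss='soft_l1',f_scale=.002); print("rim fixed",r.x)
E
```

```text
L [ 0.8707487  -0.04912498  0.016     ]
N [0.81143977 0.09499901 0.016     ]
R [0.67590435 0.03480392 0.016     ]
['top'] [ 0.5435 -0.1017  0.3796] 21.75
[[-0.19, -0.54], [-0.61, 0.52], [0.7, -0.58], [0.08, 0.43]]
top lens px [[307.8 179.2]]
['scene'] [ 0.6766  0.2204 -1.1695] -67.01
[[-1.34, 2.74], [-2.59, 1.08], [2.42, -1.69], [1.53, -3.23]]
scene lens px [[255.1 239.5]]
['top', 'scene'] [ 0.5644  0.1068 -0.5351] -30.66
[[27.67, -24.27], [-20.3, -27.02], [-22.02, 21.39], [6.4, -1.23], [3.88, 22.25], [28.29, -13.52], [-13.69, -25.39], [-3.86, -5.22]]
top lens px [[250.9 174. ]]
scene lens px [[271.6 203.2]]
top handle n 249 [0.44628203 0.27974092] yaw -18.715494169613685 -0.04730531010870834 0.04715321647671381 z max [0.04287836 0.04662978] mid [0.44621001 0.27976533] disc ctr guess [0.56223264 0.24045886]
rim [0.56256645 0.24194319 0.05332424]
rim fixed [0.56231375 0.24125827]
scene handle n 397 [0.45070964 0.28285916] yaw -17.85372957704674 -0.047223382826695234 0.044662155501414814 z max [0.04164433 0.04394736] mid [0.4494907  0.28325178] disc ctr guess [0.56609138 0.24569475]
rim [0.56463411 0.24292969 0.05474975]
rim fixed [0.56502163 0.24328309]
```

```bash
sed -i 's/("scene",(.32,.08,.016),S(30,455)),("scene",(.17,.08,.016),S(240,573)),("scene",(.17,-.08,.016),S(447,440))/("scene",(.32,-.08,.016),S(30,455)),("scene",(.32,.08,.016),S(240,573)),("scene",(.17,.08,.016),S(447,440))/' fitcam.py; python3 fitcam.py
python3 - <<'E'
from bench import manip; import numpy as np
def rot(yaw):
    Y=np.array([-np.sin(yaw),np.cos(yaw),0]); X=np.array([0,0,-1.]); return np.stack([X,Y,np.cross(X,Y)],1)
F=np.array([.5445,-.1015,.16]); cy=np.radians(22.2)
for n,yaw,c in (("pick",np.radians(-18.3),np.array([.5635,.242,.019])),("p1",cy,F),("p2a",cy-np.pi/2,F),("p2b",cy+np.pi/2,F)):
    p=c+np.array([-.12*np.cos(yaw),-.12*np.sin(yaw),.017-.019])
    for fl in (0,1):
        R=rot(yaw)@np.diag([1,1-2*fl,1-2*fl]); q=manip.inverse_kinematics(p,R); print(n,fl,p.round(3),None if q is None else np.round(q,2))
E
```

```text
L [ 0.8707487  -0.04912498  0.016     ]
N [0.81143977 0.09499901 0.016     ]
R [0.67590435 0.03480392 0.016     ]
['top'] [ 0.5435 -0.1017  0.3796] 21.75
[[-0.19, -0.54], [-0.61, 0.52], [0.7, -0.58], [0.08, 0.43]]
top lens px [[307.8 179.2]]
['scene'] [ 0.548  -0.1032  0.4016] 23.01
[[-1.85, -0.32], [0.18, 0.18], [1.61, 0.23], [0.06, -0.59]]
scene lens px [[247.4 167.4]]
['top', 'scene'] [ 0.5463 -0.1032  0.3941] 22.58
[[-1.01, -0.5], [-0.71, 0.26], [0.25, -1.57], [-0.78, -0.15], [-1.52, -1.35], [-0.07, -0.64], [1.71, -0.19], [0.29, -1.25]]
top lens px [[307.9 178.3]]
scene lens px [[248. 167.]]
pick 0 [0.45  0.28  0.017] [ 0.47  0.63  1.84 -0.    0.67 -0.78]
pick 1 [0.45  0.28  0.017] [ 0.47  0.63  1.84 -0.    0.67  2.36]
p1 0 [ 0.433 -0.147  0.158] [-0.43  0.29  1.95 -0.    0.9  -2.39]
p1 1 [ 0.433 -0.147  0.158] [-0.43  0.29  1.95 -0.    0.9   0.75]
p2a 0 [0.499 0.01  0.158] [-0.07  0.35  1.85 -0.    0.93 -0.46]
p2a 1 [0.499 0.01  0.158] [-0.07  0.35  1.85 -0.    0.93  2.68]
p2b 0 [ 0.59  -0.213  0.158] [-0.42  0.57  1.51 -0.    1.07  2.33]
p2b 1 [ 0.59  -0.213  0.158] [-0.42  0.57  1.51 -0.    1.07 -0.81]
```

```bash
cat >> h.py <<'E'
def rot(yaw,pitch=0.):
    Y=np.array([-np.sin(yaw),np.cos(yaw),0]); X=np.array([0,0,-1.]); R=np.stack([X,Y,np.cross(X,Y)],1)
    return cv2.Rodrigues(Y*pitch)[0]@R
def shot(manip,c,name):
    cal=manip.get_calibration(c); im,d=manip.grab_frame(c)
    cv2.imwrite(f"pics/{name}.png",im[:,:,::-1]); np.savez(f"{name}.npz",im=im,d=d,**cal)
E
python3 - <<'E'
from bench import manip; from h import *
manip.move_ptp([.40,-.16,.33],rot(np.radians(22.5)))
print(manip.current_time()); shot(manip,"wrist","w1")
yaw=np.radians(-18.3)
manip.move_ptp([.45,.28,.16],rot(yaw)); print(manip.current_time()); shot(manip,"wrist","w2"); print(manip.current_qpos().round(2))
E
```

```text
2.9333
4.7167
[ 0.47  0.4   1.77 -0.    0.97 -0.78]
```

View pics/w1.png

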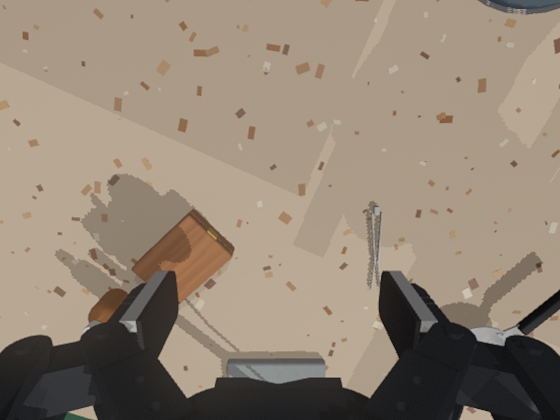

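View pics/w2.png

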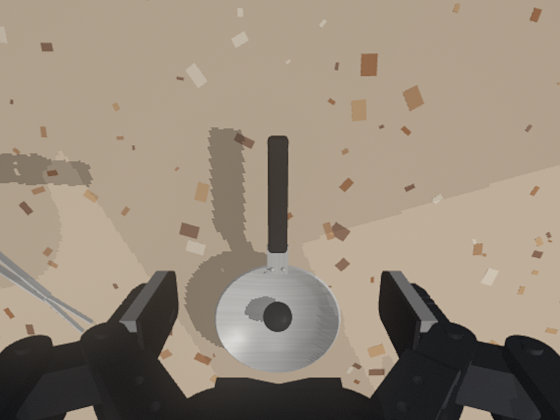

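Run:
```python
from h import *
from scipy.optimize import least_squares
P,im,d=cloud("w2.npz"); g=im.astype(float).mean(-1); x,y,z=[P[...,i] for i in range(3)]
v,u=np.mgrid[:420,:560]
m=(u>200)&(u<350)&(v<375)&(d>0)
hb=m&(g<75)&(z>.03)&(v<256)&(u>255)&(u<300); q=P[hb]; c=q[:,:2].mean(0); w,V=np.linalg.eigh(np.cov(q[:,:2].T)); ax=V[:,1]*np.sign(V[0,1]); pr=(q[:,:2]-c)@ax
print(len(q),c,np.degrees(np.arctan2(ax[1],ax[0])),pr.min(),pr.max(),"grip",c+ax*((pr.min()+pr.max())/2+.0025),"ztop",np.median(q[:,2]))
q=P[m&(abs(z-.0265)<.003)&(g>90)&(v>262)]; r=least_squares(lambda p:np.hypot(q[:,0]-p[0],q[:,1]-p[1])-.057,[.56,.24],loss='soft_l1',f_scale=.002); print("rim",len(q),r.x)
print("grip from rim",r.x-.12*ax)
q=P[m&(g<75)&(v>290)&(v<345)]; print("ball",q.mean(0),q[:,2].max())
# plate front edge in w1
P,im,d=cloud("w1.npz"); x,y,z=[P[...,i] for i in range(3)]; m=(d>0)&(z>.01)&(z<.022)&(x>.6)&(u>225)&(u<330)&(v>350)
q=P[m]; print(len(q)); a=np.radians(22.5); e=np.array([np.cos(a),np.sin(a)]); n=np.array([-e[1],e[0]])
s=q[:,:2]@e; l=q[:,:2]@n; f=np.array([.546,-.103]); print("front edge s-minus-focus",s.min()-f@e, np.percentile(s,[1,3])-f@e, l.min()-f@n,l.max()-f@n)
```

```text
2225 [0.44235245 0.28259011] -18.60563600999132 -0.04413564870069052 0.050345231441930115 grip [0.44766432 0.28080189] ztop 0.04319851198949428
rim 2955 [0.56051317 0.24338506]
grip from rim [0.44678472 0.28167136]
ball [0.55690942 0.24431613 0.02761879] 0.03453090977587442
1735
front edge s-minus-focus 0.16602377024245685 [0.16674352 0.16720516] -0.07895245709391285 0.08098942754550234
```

Run:
```python
from bench import manip; from h import *
yaw=np.radians(-18.6)
manip.set_gripper(.5)
manip.move_l([.4475,.281,.06],rot(yaw),.12)
manip.move_l([.4475,.281,.0175],None,.06)
print(manip.current_time(),manip.current_force())
manip.set_gripper(0.0,100)
print(manip.current_time(),manip.current_grip_width(),manip.current_force(),manip.current_ft_torque())
shot(manip,"wrist","w3")
manip.move_l([.4475,.281,.0475],None,.04)
manip.dwell(.5)
print(manip.current_time(),manip.current_grip_width(),manip.current_force(),manip.current_ft_torque(),manip.current_ee_pos())
shot(manip,"wrist","w4")
```

```text
7.1 [ 0.29817983  0.70599282 -0.74791564]
7.4667 0.16766672554231993 [-1.06510823 -0.25934324  2.10437704] [-0.02900785  0.00761739 -0.18111752]
8.9167 0.16395443014675437 [-0.38618827 -0.43287437 -3.25750669] [0.06450453 0.25345798 0.03654983] [0.44749367 0.28098383 0.04746959]
```

View pics/w4.png

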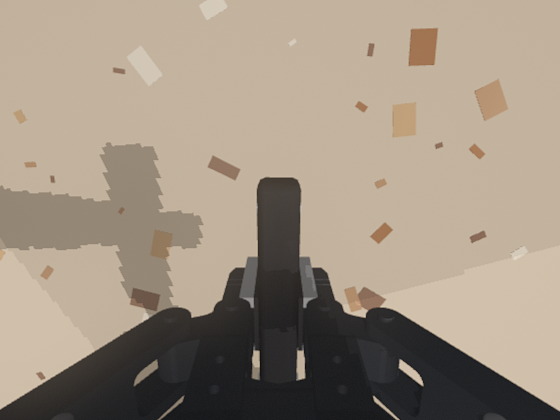

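```bash
cat >> h.py <<'E'
def slope(f):
    P,im,d=cloud(f); g=im.astype(float).mean(-1); v,u=np.mgrid[:420,:560]
    m=(d>0)&(u>262)&(u<296)&(v>192)&(v<262); q=P[m]; e=q[:,:2]-q[:,:2].mean(0)
    return q[:,2].mean(), q, m
E
python3 - <<'E'
from h import *
from bench import manip
a=np.radians(-18.6); ex=np.array([np.cos(a),np.sin(a)]); ey=np.array([-ex[1],ex[0]])
for f in ("w3","w4"):
    z,q,m=slope(f+".npz"); A=np.c_[q[:,:2]@ex,q[:,:2]@ey,np.ones(len(q))]; q2=q; c,*_=np.linalg.lstsq(A,q[:,2],rcond=None)
    print(f,len(q),z,"deg pitch/roll",np.degrees(c[:2]), np.ptp(q[:,:2]@ex))
for c in ("top","scene"):
    shot(manip,c,c+"1"); 
    a=cv2.imread(f"pics/{c}1.png"); 
    r=a[180:310,130:260] if c=="top" else a[270:360,310:460]
    cv2.imwrite(f"pics/{c}1c.png",cv2.resize(r,None,fx=4.5,fy=4.5,interpolation=2))
E
```

```text
w3 2269 0.04288921497512587 deg pitch/roll [-0.04741518 -0.2625174 ] 0.02694627816767131
w4 2268 0.07309156766623481 deg pitch/roll [-0.86247611 -0.51174842] 0.027185124389860926
```

View pics/top1c.png

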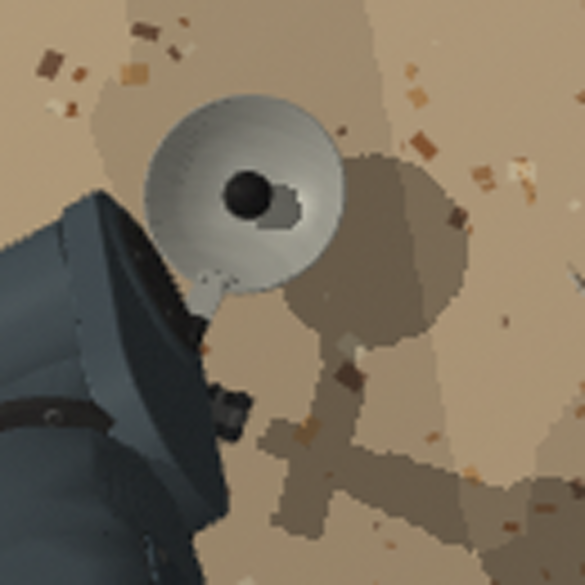

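View pics/scene1c.png

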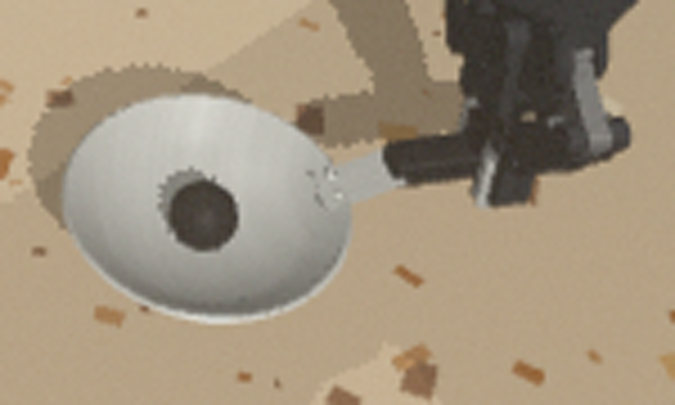

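```bash
cat >> h.py <<'E'
F=np.array([.545,-.1025,.16]); CY=np.radians(22.5); PITCH=-.014
def pose(yaw,F=F,pitch=PITCH,L=.1205):
    R=rot(yaw,pitch); G=F+[-L*np.cos(yaw),-L*np.sin(yaw),.0175]; return G+.019*R[:,0],R
def look(manip,tag):
    for c in ("top","scene"): shot(manip,c,c+tag)
E
python3 - <<'E'
from bench import manip; from h import *
y0=np.radians(-18.6); R=rot(y0,PITCH)
p,R1=pose(CY)
G=np.array([.4475,.281,p[2]]); 
manip.move_l(G,R,.05); print(manip.current_time())
manip.move_l(p,R1,.1); manip.dwell(1.0)
print(manip.current_time(),manip.current_ee_pos()-p,manip.current_qpos().round(2),manip.current_force())
look(manip,"2"); shot(manip,"wrist","w5")
for c in ("top","scene"):
    print(c,[(np.round(r["at"],4),round(r["confidence"],2)) for r in manip.look_for(c,"ball_center")[:2]],[(np.round(r["at"],4),round(r["confidence"],2)) for r in manip.look_for(c,"pan")[:1]])
    a=cv2.imread(f"pics/{c}2.png"); r=a[130:280,220:400] if c=="top" else a[130:300,180:400]
    cv2.imwrite(f"pics/{c}2c.png",cv2.resize(r,None,fx=3.5,fy=3.5,interpolation=2))
z,q,m=slope("w5.npz"); ex=np.array([np.cos(CY),np.sin(CY)]); ey=np.array([-ex[1],ex[0]]);A=np.c_[q[:,:2]@ex,q[:,:2]@ey,np.ones(len(q))]; print(np.degrees(np.linalg.lstsq(A,q[:,2],rcond=None)[0][:2]),z)
E
```

```text
11.4333
16.8833 [ 8.58762456e-06  9.31758769e-06 -2.56036534e-06] [-0.44  0.28  1.96  0.01  0.89 -2.41] [ 0.19208385  0.15009013 -2.4760651 ]
top [(array([ 0.5442, -0.1034,  0.1692]), 0.46)] [(array([ 0.5551, -0.097 ,  0.1616]), 0.79)]
scene [(array([ 0.5507, -0.0962,  0.1649]), 0.58)] [(array([ 0.5255, -0.1162,  0.1577]), 0.69)]
[-0.01585195  0.11835053] 0.18374504481005863
```

View pics/top2c.png

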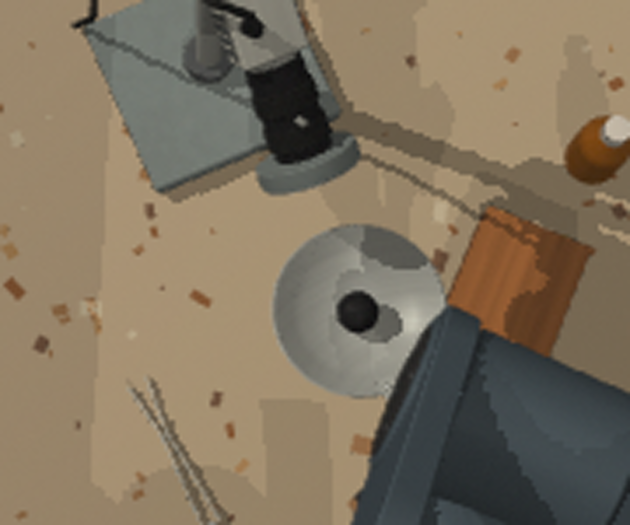

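View pics/scene2c.png

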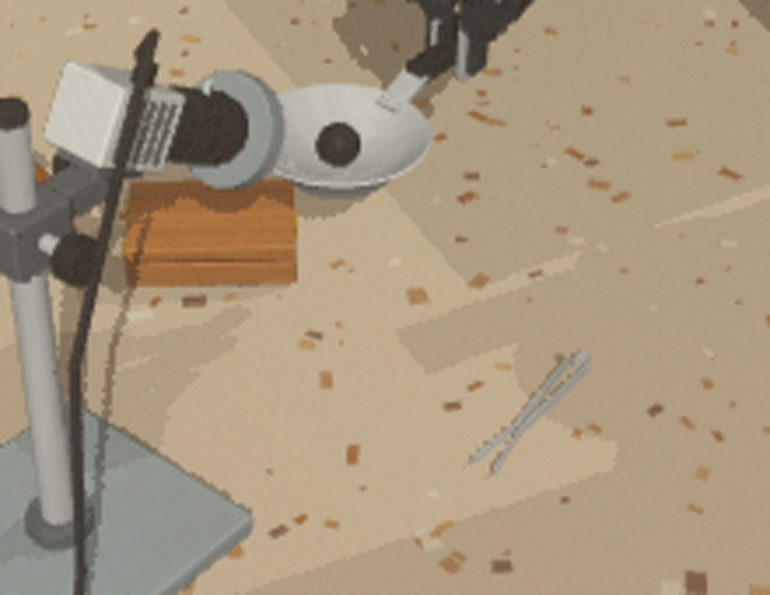

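```bash
cat > chk.py <<'E'
from h import *
from scipy.optimize import least_squares
import sys
def obsv(tag,c):
    z=np.load(f"{c}{tag}.npz"); im=z['im'].astype(float).mean(-1); K,R,t=z['camera_matrix'],z['R'],z['t']
    pr=lambda X:(lambda q:(K@q)[:2]/q[2])(R@np.asarray(X)+t)
    u0,v0=pr(F); v,u=np.mgrid[:420,:560]; m=((im<62)&(np.hypot(u-u0,v-v0)<14)).astype(np.uint8)
    n,l,s,ce=cv2.connectedComponentsWithStats(m); k=1+np.argmax([s[i,4] for i in range(1,n)]) ; 
    o=-R.T@t; d=R.T@np.linalg.inv(K)@[*ce[k],1]; d/=np.linalg.norm(d)
    print(c,"ball px",ce[k].round(2),"area",s[k,4],"F px",np.round((u0,v0),2),"at z.16",(o+d*(.16-o[2])/d[2]).round(4)); return o,d
def rim(tag,c):
    P,im,d=cloud(f"{c}{tag}.npz"); g=im.astype(float).mean(-1)
    m=(d>0)&(np.hypot(P[...,0]-F[0],P[...,1]-F[1])<.064)&(P[...,2]>.15)&(P[...,2]<.18)&(g>80)
    q=P[m&(P[...,2]>.1625)]; r=least_squares(lambda p:np.hypot(q[:,0]-p[0],q[:,1]-p[1])-.056,F[:2],loss='soft_l1',f_scale=.002); print(c,"rim",len(q),r.x.round(4))
    q=P[m]; r=least_squares(lambda p:np.linalg.norm(q-p,axis=1)-.08,[F[0],F[1],.226],loss='soft_l1',f_scale=.002); print(c,"bowl sphere ctr (ideal F+.066z)",len(q),r.x.round(4))
def run(tag):
    rs=[obsv(tag,c) for c in("top","scene")]
    A=sum(np.eye(3)-np.outer(d,d) for o,d in rs); b=sum((np.eye(3)-np.outer(d,d))@o for o,d in rs); print("triang",np.linalg.solve(A,b).round(4),"F",F)
    for c in("top","scene"): rim(tag,c)
if __name__=="__main__": run(sys.argv[1])
E
python3 chk.py 2
```

```text
top ball px [321.99 218.67] area 106 F px [322.15 219.32] at z.16 [ 0.5466 -0.1022  0.16  ]
scene ball px [275.94 171.42] area 72 F px [277.45 169.9 ] at z.16 [ 0.5507 -0.0986  0.16  ]
triang [ 0.5477 -0.103   0.1564] F [ 0.545  -0.1025  0.16  ]
top rim 575 [ 0.5449 -0.1025]
top bowl sphere ctr (ideal F+.066z) 1508 [ 0.5463 -0.1016  0.2266]
scene rim 323 [ 0.55   -0.1006]
scene bowl sphere ctr (ideal F+.066z) 853 [ 0.5484 -0.1013  0.2246]
```

```bash
sed -i 's/^F=np.array.*; CY/F=np.array([.543,-.103,.161]); CY/' h.py
python3 - <<'E'
from bench import manip; from h import *
p,R=pose(CY); manip.move_l(p,R,.01); manip.dwell(2.5); look(manip,"3"); print(manip.current_time(),np.abs(manip.current_joint_vel()).max())
E
python3 chk.py 3
```

```text
20.2083 0.0023723446764997375
top ball px [322.22 219.58] area 111 F px [322.45 220.08] at z.16 [ 0.5444 -0.1026  0.16  ]
scene ball px [276.64 170.17] area 64 F px [278.16 169.18] at z.16 [ 0.5471 -0.1023  0.16  ]
triang [ 0.5455 -0.1034  0.1586] F [ 0.543 -0.103  0.161]
top rim 632 [ 0.5429 -0.1029]
top bowl sphere ctr (ideal F+.066z) 1594 [ 0.5442 -0.102   0.2277]
scene rim 357 [ 0.5484 -0.1007]
scene bowl sphere ctr (ideal F+.066z) 918 [ 0.5466 -0.102   0.2256]
```

```bash
python3 - <<'E'
from bench import manip; from h import *
for k in range(1,10):
    p,R=pose(CY-np.radians(10*k)); manip.move_l(p,R,.025)
manip.dwell(1.5); look(manip,"4"); shot(manip,"wrist","w6"); print(manip.current_time(),manip.current_ee_pos()-p,manip.current_grip_width(),manip.current_qpos().round(2),np.abs(manip.current_joint_vel()).max())
z,q,m=slope("w6.npz"); a=CY-np.pi/2; ex=np.array([np.cos(a),np.sin(a)]); ey=np.array([-ex[1],ex[0]]);A=np.c_[q[:,:2]@ex,q[:,:2]@ey,np.ones(len(q))]; print(np.degrees(np.linalg.lstsq(A,q[:,2],rcond=None)[0][:2]),z)
for c in ("top","scene"):
    a=cv2.imread(f"pics/{c}4.png"); r=a[130:280,220:400] if c=="top" else a[130:300,180:400]
    cv2.imwrite(f"pics/{c}4c.png",cv2.resize(r,None,fx=3.5,fy=3.5,interpolation=2))
E
python3 chk.py 4
```

```text
30.7833 [ 1.91485999e-06 -8.37537911e-06  6.39269690e-06] 0.16434377332997158 [-0.07  0.35  1.86 -0.02  0.93 -0.45] 0.0014479281043707317
[-0.13397812 -0.14670224] 0.1846190512095482
top ball px [322.74 219.89] area 104 F px [322.45 220.08] at z.16 [ 0.5436 -0.1038  0.16  ]
scene ball px [277.18 169.96] area 72 F px [278.16 169.18] at z.16 [ 0.5456 -0.1026  0.16  ]
triang [ 0.5443 -0.1043  0.1585] F [ 0.543 -0.103  0.161]
top rim 520 [ 0.543  -0.0992]
top bowl sphere ctr (ideal F+.066z) 1264 [ 0.5432 -0.1035  0.2278]
scene rim 333 [ 0.5482 -0.1019]
scene bowl sphere ctr (ideal F+.066z) 880 [ 0.5457 -0.1027  0.2255]
```

View pics/top4c.png

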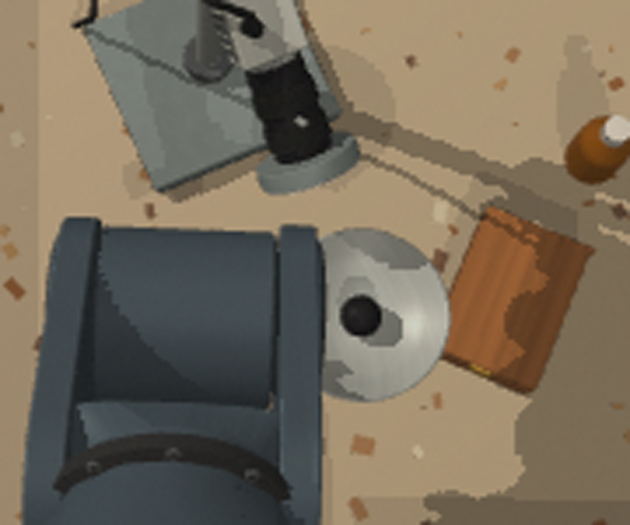

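View pics/scene4c.png

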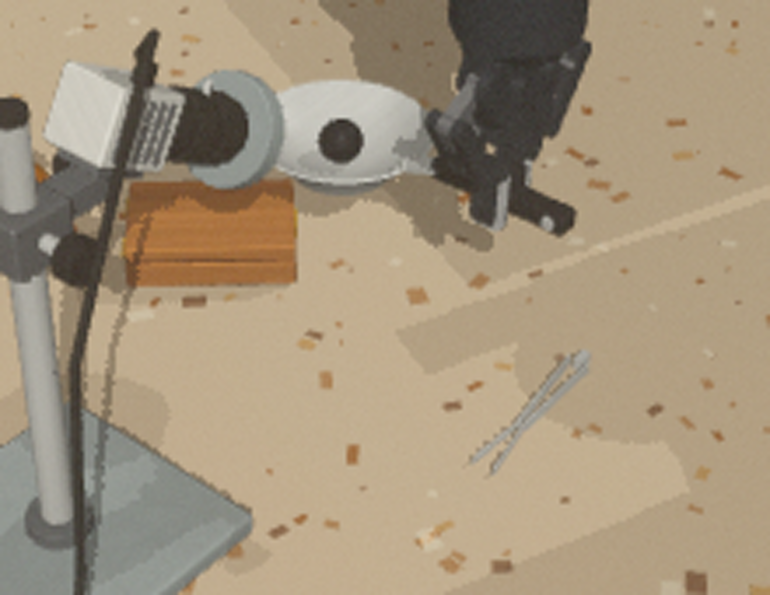

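Run:
```python
from bench import manip
manip.dwell(.7); print(manip.current_time(),manip.sign_off())
```

```text
the job is handed in; nothing more can be done
31.4833 None
```

The pan is held by its handle in front of the inspection camera with the ball at the focus point. I handed the job in at 31.5 s with the arm still holding it there.

- **First picture:** I gripped the handle at 100 N and lifted. The dish sagged about 0.8°, so I tilted the tool to level it, then carried the pan to the focus with the handle pointing away from the camera. After a small position correction I held still for about 2.5 s.
- **Second picture:** I turned the pan 90° about the ball in 10° steps, so the handle now points square across the camera's line of sight. It was held still for more than 2 s before hand-in.

**Last checks**
- **Level:** the handle was level to about 0.15°, and the grip had not slipped.
- **Ball in the pan:** it lay within about 1 mm of the middle of the dish.
- **Ball at the focus:** it was within about 3 mm of my focus estimate of (0.543, -0.103, 0.161).
- **Other objects:** the camera stand, case, bottle and tweezers look unmoved in the pictures. I did not measure them again.

**Where the checks disagreed**
- **Focus position:** the top and scene cameras differed by about 4–5 mm in x and 1.3° in heading. I followed the top and wrist views for x and took about the average heading.
- **Ball height:** triangulation put the ball about 2 mm low, at 0.1585 m against 0.160 m. The scene camera reads slightly low, so I left the height as it was.
- **Rim fits:** in the last pictures the rim fits were up to 5 mm off. The arm and the camera partly hid the dish there, so I relied on the fit to the inside of the bowl.

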